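Hang the blue parts tote on the packing bench hook

TASK

The blue tote has to go up on the two-prong hook stand, out of the way of the packing work. First swing its folded wire bail (the carrying handle) fully upright and let go so that it stands by itself while the tote is still on the table; then pick the tote up by the bail and hang it, level and at rest, with the bail lying over both prongs. Leave the grey tote where it stands.

Things in the scene. Friction and masses are not known exactly. Their poses are not given: they have to be found in the camera images.
- blue_tote: The blue open tote, loose, 0.3 to 0.55 kg with its small cartons. Box 100 mm (its x) by 140 mm (its y) by 70 mm high, with a 4 mm thick lip round the rim. Origin: centre of its underside; z up. The bail's hinge axis runs along the tote's y, 60 mm above the origin. The bail is folded towards the tote's -x side, which roughly faces the robot.
- blue_bail (a joint): Hinge of the blue tote's bail, rad. 0 = fully folded (arms 0.15 rad above level, on the -x side, grip 94 mm to -x of the origin and 74 mm above the underside); 1.42 = exactly upright (grip straight above the origin, 155 mm above the underside); stops at 1.47. Light friction (about 0.3 N at the grip) keeps it where it is left. A hanging tote may sway for a second or two after release before it is still. Starts between 0 and 0.2.
- blue_bail_grip (a point): Centre of the bail's black grip sleeve: a cylinder 12 mm thick, 44 mm long, along the tote's y. It is the middle of the bail's straight cross bar (steel wire 6 mm thick, straight for 132 mm); the side arms are 156 mm apart and 95 mm long from hinge to cross bar. Folded, the cross bar sticks out about 40 mm beyond the tote's wall, with free air under it down to the table.
- hook_stand: Fixed stand: dark base plate 190 by 160 by 12 mm, yellow post 22 mm thick and 244 mm high over its top bar, with two steel prongs (10 mm thick) that point to the stand's -x, towards the robot. The prongs lie at y = -45 and +45 mm, 80 mm free between them, run 124 mm out from the post's axis, and their upturned tips are 251 mm high. Origin: on the post's axis, underside of the base; z up.
- hook_seat (a point): Where the centre of the bail's grip comes to lie when the tote hangs: midway between the prongs, 97 mm to -x of the post's axis, 228 mm above the table, axes as the stand's. The low, level part of the prongs spans from 12 mm before to 11 mm beyond it along x; the upturned tips end 27 mm to -x of it and 23 mm above it. The hanging bail lies along the stand's y.
- grey_tote: The grey tote, a bystander of the same shape and size as the blue one, with its own folded bail. Origin: centre of its underside.

How it is judged:
By the outcome, as a careful person would: the job done as asked, in the order asked, and still so for the second after the job is handed in, with the robot touching nothing.
It also fails if it takes over 64 s, if anything falls off the work surface, if the arm or the gripper's body presses on something with over 40 N, if the wrist force passes 120 N, or if a joint passes its speed limit or range.

ROBOT

A 7-joint arm with a two-finger parallel gripper is mounted at the origin on the work surface. World frame = base frame: x ahead of the robot, y to its left, z up, the work surface at z = 0. Lengths are in m, angles in rad, forces in N, time in s.
With the tool pointing down it reaches from about 0.4 to 0.875 m from the base axis. Payload 19.3 kg.
Tool frame: the origin (TCP) lies midway between the tips of the shut fingers; the grasp point (between the pads) lies 19 mm behind it; z points along the fingers, y is the line along which they close (so a half turn about z gives the same grasp; the last joint's range is limited). The gripper opens to 85 mm and grips with 20 to 120 N. Pads are 22 mm wide; open, the fingers measure 114 mm over their backs; the gripper's body (76 mm by 85 mm) begins 54 mm behind the grasp point. The pads swing forward as they close: fully open they stand 13 mm farther back than shut.
Start: joints at [-1.224, 0.521, -0.036, 1.599, 0.021, 1.021, -0.113], TCP at [0.253, 0.571, 0.231] pointing down, gripper open.
Joint ranges: [-2.91, 2.91], [-0.3, 2.13], [-1.5, 1.42], [0.17, 2.43], [-1.26, 4.41], [0.16, 1.93], [-2.52, 2.52]. Speed limits (rad/s): [1.89, 1.89, 2.39, 2.39, 3.01, 3.01, 3.01].

INTERFACE

Orientations are given as [roll, pitch, yaw] about the fixed x, y, z axes, in that order (R = Rz(yaw) Ry(pitch) Rx(roll)).
In Python, from workcell import telemetry, grab_frame, calibration, bot, outline_of, landmark_of gives the robot as it stands. The module is installed in compiled form; this text tells all that it offers.
- The arm moves only by the shell command python3 -m inch 'ROWS' [FORCE]. ROWS is JSON, a list of rows, each a list of 7 numbers: the shift along the tool's x, y, z in m, then the turn, a rotation vector about the tool's x, y, z in rad, then the closure, from 0 (fully open) to 1 (shut). A call has 1 to 5 rows; each row shifts and turns the commanded pose from where the row before left it, along the tool's axes as they then stand; what a row does not reach is not made up. A row lasts 1/10 s, in which the tool goes at most 50 mm and 8.59 degrees, less where a joint would pass 70% of its speed; a pose out of reach is approached as far as the arm can. A call is refused whole if a number of a shift passes 0.05 or a number of a turn 0.15, either way. A call with a gripper value outside its range is refused whole. The fingers move at their own pace and stop on an object; FORCE is the grip in N (left out, the last holds). Time passes only in rows, so rows that do not move let the fingers close. It gives the time, the measured TCP pose, the force, the opening and the grip force at its end, in the units of the state.
- telemetry.observe(): the state, without advancing time (a new reading comes with each control period).
- grab_frame(name): name is "side" or "top"; returns the picture (420x560x3 uint8, red, green, blue); there is no depth.
- calibration(name): a dict with "fovy" (degrees; the focal length in pixels is half the picture's height over the tangent of half this angle, whatever the lens; pixels are square), "cx", "cy" (the principal point, pixels), "pose" (4x4, takes a point from camera to world coordinates). Camera axes: x right, y down, z forward; pixel columns grow to the right and rows downward; lengths in m; the calibration is good to about 2 mm. A picture is of the moment at which its call begins. calibration takes no time and is no camera call.
- bot.job_done(): hands the job in; it is judged then, once.
Trained networks look in the newest picture that a camera, given by its name, has taken for a name from the list of things; names that differ only in an ending like _2 or _b are one class to them, and where a whole thing is asked for, a point or a joint stands for the part that bears it (a point fixed in the world has none). Each returns a list of dicts, best first, with "score" (0 to 1); they miss things now and then, are a little off and sometimes report something else, mostly with a low value. They report only what shows in the picture. A call takes as long as a camera call.
- outline_of(label, camera): "region" (420x560 bool, what is visible of it) and "rect" ([left, top, right, bottom] in pixels, round what is visible of it).
- landmark_of(label, camera): "xy" ([column, row] in pixels: a listed point, or the origin of a listed thing).
The state is a dict: "clock": time; "qpos": joint angles; "qd": joint speeds; "joint_efforts": joint torques, N m; "position": TCP position; "tool_rot": TCP orientation; "force": force on the tool from outside, world axes, zero at the start; "moment": the same for the moment, N m; "grip_width": finger opening in m; "finger_force": force on a finger pad.
Only numpy, scipy, OpenCV 4.12 (cv2) and the standard library are available. Lean on these libraries where they do the work, as an engineer would, in place of code of your own. Each camera call takes 0.05 s, during which the arm holds its last target. There are 200 camera calls.

## Working session

There is one attempt and no reset: what is moved stays moved. The work goes in short steps, Python scripts to look and compute and a shell command to move; the robot and the scene stay as the last step left them, time stands still between calls to the robot, and variables do not carry over. Pictures are saved under pics/ and viewed, at most 10 in all, crops included, and the job is handed in when it is done.

```bash
mkdir -p pics; cat > h.py <<'E'
import numpy as np, cv2
from workcell import telemetry, grab_frame, calibration, bot, outline_of, landmark_of
from scipy.spatial.transform import Rotation as R
def K(n):
    c=calibration(n); f=210/np.tan(np.radians(c["fovy"])/2); return f,c["cx"],c["cy"],np.array(c["pose"])
def ray(n,uv):
    f,cx,cy,P=K(n); d=P[:3,:3]@np.array([(uv[0]-cx)/f,(uv[1]-cy)/f,1]); return P[:3,3],d/np.linalg.norm(d)
def atz(n,uv,z):
    o,d=ray(n,uv); return o+d*(z-o[2])/d[2]
def proj(n,p):
    f,cx,cy,P=K(n); q=P[:3,:3].T@(np.array(p)-P[:3,3]); return np.array([f*q[0]/q[2]+cx,f*q[1]/q[2]+cy])
def tri(a,b):
    (o1,d1),(o2,d2)=a,b; A=np.stack([d1,-d2],1); s=np.linalg.lstsq(A,o2-o1,rcond=None)[0]
    p,q=o1+d1*s[0],o2+d2*s[1]; return (p+q)/2,np.linalg.norm(p-q)
def save(n,name):
    im=grab_frame(n); cv2.imwrite(f"pics/{name}.png",im[:,:,::-1]); return im
E
cat > a.py <<'E'
from h import *
np.set_printoptions(precision=4,suppress=True)
ims=[save(n,n+"0") for n in ("side","top")]
cv2.imwrite("pics/both0.png",cv2.resize(np.hstack(ims)[:,:,::-1],(800,300),interpolation=cv2.INTER_AREA))
for n in ("side","top"):
    print(n,K(n)[0],K(n)[3][:3,3],K(n)[3][:3,2])
    for l in ("blue_tote","blue_bail_grip","hook_stand","hook_seat","grey_tote"):
        print(l,[(np.round(d["xy"],1),round(d["score"],2)) for d in landmark_of(l,n)[:3]],[(d["rect"],round(d["score"],2)) for d in outline_of(l,n)[:2]] if l in("blue_tote","hook_stand","grey_tote") else "")
s=telemetry.observe(); print(s)
E
python3 a.py
```

```text
side 467.094600412002 [ 0.3369 -0.6112  0.9945] [ 0.2331  0.567  -0.7901]
blue_tote [(array([185.3, 169.6]), 0.65)] [([172.6, 139.5, 246.2, 197.8], 0.84)]
blue_bail_grip [(array([184.4, 166. ]), 0.66)] 
hook_stand [(array([317.2, 252.2]), 0.87)] [([263.7, 172.4, 351.4, 290.0], 0.82)]
hook_seat [(array([279.5, 203.3]), 0.56)] 
grey_tote [(array([313.3, 348.2]), 0.96)] [([267.8, 298.7, 347.4, 380.8], 0.71)]
top 408.20018133430347 [0.512  0.0018 1.1167] [ 0.0774  0.0123 -0.9969]
blue_tote [(array([175.9, 235.8]), 0.88)] [([141.3, 209.4, 205.3, 275.7], 0.62)]
blue_bail_grip [(array([167.4, 273. ]), 0.71)] 
hook_stand [(array([298.9, 180.8]), 0.66)] [([264.5, 152.2, 336.6, 232.6], 0.66)]
hook_seat [(array([297.8, 212.3]), 0.67)] 
grey_tote [(array([380.1, 222.7]), 0.82), (array([172.4, 275.6]), 0.19)] [([351.2, 193.7, 422.2, 262.4], 0.74)]
{'clock': 0.9, 'qpos': array([-1.2242,  0.5214, -0.0363,  1.5995,  0.0212,  1.0211, -0.1128]), 'qd': array([-0.0003,  0.0021, -0.0013, -0.0003, -0.0002,  0.0001,  0.    ]), 'joint_efforts': array([ -0.0001, -92.6834,   1.9782, -37.0272,   0.0181,   0.0017,
        -0.    ]), 'position': array([0.253 , 0.5715, 0.2313]), 'tool_rot': array([ 3.1416, -0.    ,  2.7248]), 'force': array([-0.0232,  0.7483, -0.2943]), 'moment': array([-0.0704, -0.0414, -0.0307]), 'finger_force': 0.0, 'grip_width': 0.0853710718897906}
```

View pics/top0.png

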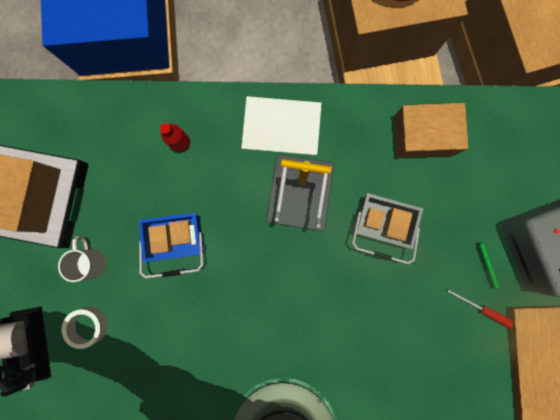

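View pics/side0.png

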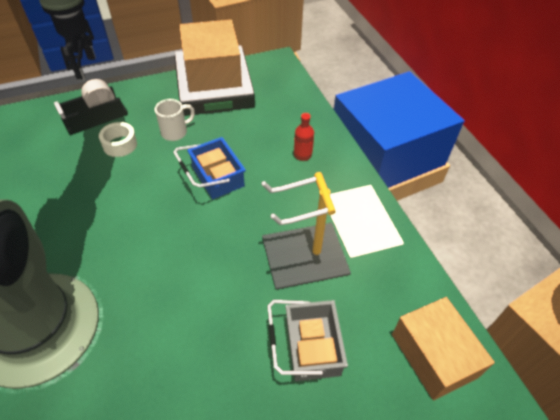

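```bash
cat > b.py <<'E'
from h import *
np.set_printoptions(precision=4,suppress=True)
from scipy.optimize import minimize
from scipy.spatial import ConvexHull
im={n:cv2.imread(f"pics/{n}0.png") for n in("top","side")}
rect={"top":(130,200,215,290),"side":(165,130,255,205)}
T={}
for n in im:
    h=cv2.cvtColor(im[n],cv2.COLOR_BGR2HSV); m=((h[...,0]>108)&(h[...,0]<130)&(h[...,1]>150)&(h[...,2]>60)).astype(np.uint8)
    r=rect[n]; k=np.zeros_like(m); k[r[1]:r[3],r[0]:r[2]]=m[r[1]:r[3],r[0]:r[2]]
    k=cv2.morphologyEx(k,cv2.MORPH_OPEN,np.ones((2,2),np.uint8))
    hull=cv2.convexHull(cv2.findNonZero(k)); t=np.zeros(k.shape,np.float32); cv2.fillConvexPoly(t,hull,1); T[n]=t; print(n,k.sum(),t.sum())
def corners(p):
    c,s=np.cos(p[2]),np.sin(p[2]); return np.array([[p[0]+c*x-s*y,p[1]+s*x+c*y,z] for z in(0,.07) for x,y in((-.05,-.07),(.05,-.07),(.05,.07),(-.05,.07))])
def cost(p):
    e=0
    for n in im:
        q=np.array([proj(n,c) for c in corners(p)]); m=np.zeros((420,560),np.uint8)
        cv2.fillConvexPoly(m,cv2.convexHull((q*16).astype(np.int32).reshape(-1,1,2)),1,shift=4)
        e+=np.abs(m-T[n]).sum()
    return e
g0=atz("top",(175.9,235.8),0.0); print("net tote",g0,atz("side",(185.3,169.6),0))
best=min((minimize(cost,[g0[0],g0[1],a],method="Nelder-Mead",options=dict(initial_simplex=[[g0[0],g0[1],a],[g0[0]+.02,g0[1],a],[g0[0],g0[1]+.02,a],[g0[0],g0[1],a+.15]])) for a in(-.2,0,.2)),key=lambda r:r.fun)
p=best.x; print("tote",p,best.fun)
c,s=np.cos(p[2]),np.sin(p[2])
print("grip folded pred",p[0]-.094*c,p[1]-.094*s)
print("net grip",tri(ray("top",(167.4,273)),ray("side",(184.4,166))), "seat",tri(ray("top",(297.8,212.3)),ray("side",(279.5,203.3))),atz("top",(297.8,212.3),.228))
for n,uv in(("top",(298.9,180.8)),("side",(317.2,252.2))): print("stand",atz(n,uv,0))
for n,uv in(("top",(380.1,222.7)),("side",(313.3,348.2))): print("grey",atz(n,uv,0))
out=[]
for n,(u,v) in(("top",(172,243)),("top",(300,195)),("side",(208,168)),("side",(300,212))):
    M=im[n][v-37:v+38,u-50:u+50]; M=cv2.resize(M,(400,300),interpolation=cv2.INTER_CUBIC)
    for k in range(0,100,10): cv2.putText(M,str(u-50+k),(k*4,8),0,.3,(255,255,255),1); cv2.line(M,(k*4,9),(k*4,13),(255,255,255),1)
    for k in range(10,75,10): cv2.putText(M,str(v-37+k),(0,k*4+3),0,.3,(255,255,255),1)
    if u in(172,208):
        for cc in corners(p): 
            q=(proj(n,cc)-[u-50,v-37]+.5)*4; cv2.circle(M,tuple(q.astype(int).tolist()),3,(0,255,255),1)
    out.append(M)
cv2.imwrite("pics/crop1.png",np.vstack([np.hstack(out[:2]),np.hstack(out[2:])]))
E
python3 b.py
```

```text
top 940 2395.0
side 547 1706.0
net tote [0.5172 0.3023 0.    ] [0.4328 0.3611 0.    ]Traceback (most recent call last):
  File "b.py", line 23, in <module>
    best=min((minimize(cost,[g0[0],g0[1],a],method="Nelder-Mead",options=dict(initial_simplex=[[g0[0],g0[1],a],[g0[0]+.02,g0[1],a],[g0[0],g0[1]+.02,a],[g0[0],g0[1],a+.15]])) for a in(-.2,0,.2)),key=lambda r:r.fun)
  File "b.py", line 23, in <genexpr>
    best=min((minimize(cost,[g0[0],g0[1],a],method="Nelder-Mead",options=dict(initial_simplex=[[g0[0],g0[1],a],[g0[0]+.02,g0[1],a],[g0[0],g0[1]+.02,a],[g0[0],g0[1],a+.15]])) for a in(-.2,0,.2)),key=lambda r:r.fun)
              ~~~~~~~~^^^^^^^^^^^^^^^^^^^^^^^^^^^^^^^^^^^^^^^^^^^^^^^^^^^^^^^^^^^^^^^^^^^^^^^^^^^^^^^^^^^^^^^^^^^^^^^^^^^^^^^^^^^^^^^^^^^^^^^^^^^^^^^^^^^^^^^^^^^^^^^^^^^^^^^
    res = _minimize_neldermead(fun, x0, args, callback, bounds=bounds,
                               **options)
    fxcc = func(xcc)
    fx = function(np.copy(x), *(wrapper_args + args))
  File "b.py", line 18, in cost
    q=np.array([proj(n,c) for c in corners(p)]); m=np.zeros((420,560),np.uint8)
                ~~~~^^^^^
  File "h.py", line 11, in proj
    f,cx,cy,P=K(n); q=P[:3,:3].T@(np.array(p)-P[:3,3]); return np.array([f*q[0]/q[2]+cx,f*q[1]/q[2]+cy])
              ~^^^
  File "h.py", line 5, in K
    c=calibration(n); f=210/np.tan(np.radians(c["fovy"])/2); return f,c["cx"],c["cy"],np.array(c["pose"])
ValueError: time passes only in moves, steps and waits
```

```bash
sed -i 's/^def K(n)/import functools\n@functools.lru_cache\ndef K(n)/' h.py; python3 b.py
```

```text
top 940 2395.0
side 547 1706.0
net tote [0.5172 0.3023 0.    ] [0.4328 0.3611 0.    ]
tote [0.5125 0.302  0.1396] 752.0
grip folded pred 0.4194113859719661 0.2889592608175368
net grip (array([0.4245, 0.2984, 0.079 ]), np.float64(0.003554411340400094)) seat (array([ 0.5735, -0.0242,  0.2255]), np.float64(0.0026016882969307153)) [ 0.5721 -0.0237  0.228 ]
stand [ 0.6746 -0.032   0.    ]
stand [ 0.6768 -0.0365  0.    ]
grey [ 0.563  -0.2552  0.    ]
grey [ 0.5658 -0.2663  0.    ]
```

View pics/crop1.png

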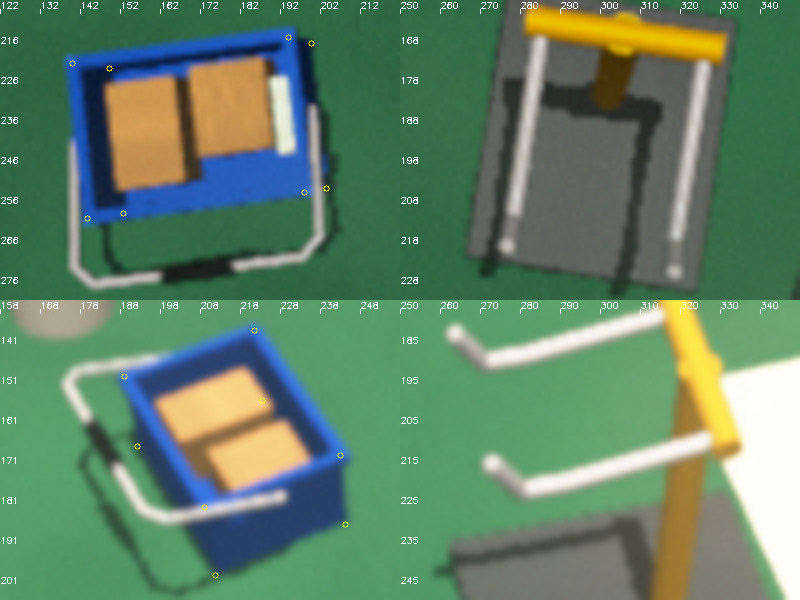

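```bash
cat > c.py <<'E'
from h import *
np.set_printoptions(precision=4,suppress=True)
from scipy.optimize import least_squares
def tr(p,q): c,s=np.cos(p[2]),np.sin(p[2]); return np.array([p[0]+c*q[0]-s*q[1],p[1]+s*q[0]+c*q[1],q[2]])
a,b=.054,.074
obs=[("top",(138.5,221),(a,b,.07)),("top",(196.3,213),(a,-b,.07)),("top",(200,253.5),(-a,-b,.07)),("top",(143.3,261.5),(-a,b,.07)),
("side",(188.5,150),(-a,b,.07)),("side",(221.5,137.5),(a,b,.07)),("side",(244.5,169.8),(a,-b,.07)),("side",(210,181),(-a,-b,.07)),("side",(211,199.8),(-.05,-.07,0)),("side",(244.3,187),(.05,-.07,0))]
f=lambda p:np.concatenate([proj(n,tr(p,q))-uv for n,uv,q in obs])
r=least_squares(f,[.5125,.302,.14]); print("tote",r.x,r.fun.round(1))
for n in("top","side"):
    r1=least_squares(lambda p:np.concatenate([proj(m,tr(p,q))-uv for m,uv,q in obs if m==n]),r.x); print(n,r1.x)
print("grip",tri(ray("top",(171.5,273.5)),ray("side",(183.75,167))),tr(r.x,(-.094,0,.074)))
L=tri(ray("top",(276.5,219.5)),ray("side",(264,183.25))); Rr=tri(ray("top",(318.75,225.75)),ray("side",(272.75,215.75)))
d=L[0]-Rr[0]; yaw=np.arctan2(-d[0],d[1]); m=(L[0]+Rr[0])/2
print("tips",L,Rr,"len",np.linalg.norm(d),"yaw",yaw,"seat",m+[.022*np.cos(yaw),.022*np.sin(yaw),-.023])
A,B=atz("top",(285,167.5),.225),atz("top",(326,173.5),.225); tl,t2=atz("top",(276.5,219.5),.248),atz("top",(318.75,225.75),.248)
print("prong dirs",[np.arctan2(*(u-v)[[1,0]]) for u,v in((A,tl),(B,t2))], np.linalg.norm(A-B))
E
python3 c.py
```

```text
tote [0.5136 0.3008 0.1477] [-0.1 -1.1 -1.  -0.6  0.1  0.7 -0.6  0.2 -1.5 -0.3  0.5 -0.4  0.8  0.2
 -1.2  3.2  1.1 -0.1  0.2 -0.3]
top [0.5131 0.2997 0.1527]
side [0.5143 0.3024 0.1403]
grip (array([0.4226, 0.286 , 0.0878]), np.float64(0.00032801654305836795)) [0.4206 0.287  0.074 ]
tips (array([0.5555, 0.0217, 0.2483]), np.float64(0.00201144858113723)) (array([ 0.5429, -0.068 ,  0.2489]), np.float64(0.00020293272439608689)) len 0.0905941907894998 yaw -0.13948021289259852 seat [ 0.571  -0.0262  0.2256]
prong dirs [np.float64(-0.13708215550243413), np.float64(-0.14144292642192574)] 0.09131683593318216
```

```bash
for i in 1; do python3 -m inch '[[0,0,0,0,0,0.144,0],[0,0,0,0,0,0.144,0],[0,0,0,0,0,0.144,0],[0,0,0,0,0,0.144,0],[0,0,0,0,0,0.144,0]]' 20; python3 -m inch '[[0,0,0,0,0,0.144,0],[0,0,0,0,0,0.142,0],[0,0,0,-0.146,0,0,0.4],[0,0,0,-0.146,0,0,0.4],[0,0,0,-0.146,0,0,0.4]]'; done
cat >> h.py <<'E'
def Rot(yaw,tilt): return R.from_euler('xyz',[np.pi,0,yaw])*R.from_rotvec([-tilt,0,0])
def need(p,yaw,tilt):
    s=telemetry.observe(); C=R.from_euler('xyz',s["tool_rot"]); 
    print("at",s["position"].round(4),s["tool_rot"].round(3),"q",s["qpos"].round(2),"F",s["force"].round(1),"w",round(s["grip_width"],4),"t",round(s["clock"],1))
    print("shift(tool)",C.inv().apply(np.array(p)-s["position"]).round(4),"turn",(C.inv()*Rot(yaw,tilt)).as_rotvec().round(3))
def tcp(g,yaw,tilt,back=0): return np.array(g)+Rot(yaw,tilt).apply([0,0,.019-back])
E
python3 - <<'E'
from h import *
t=.438; Y=np.pi/2+.148; g=[.4238,.2875,.088]
print(tcp(g,Y,t),tcp(g,Y,t,.08)); need(tcp(g,Y,t,.08),Y,t)
E
```

```text
clock: 1.4
position: [0.253, 0.5715, 0.2313]
tool_rot: [3.142, -0.0, 1.999]
force: [0.5, 0.6, -0.0]
grip_width: 0.0857
finger_force: 0.0
clock: 1.9
position: [0.2533, 0.5716, 0.2316]
tool_rot: [2.718, -0.001, 1.718]
force: [0.8, -0.0, -1.1]
grip_width: 0.0513
finger_force: 0.0
[0.43177036 0.2886883  0.07079357] [0.39821096 0.28368493 0.14324171]
at [0.2533 0.5716 0.2316] [ 2.718e+00 -1.000e-03  1.718e+00] q [-1.78  0.5   0.45  1.81  0.28  0.76 -1.44] F [ 0.8 -0.  -1.1] w 0.0513 t 1.9
shift(tool) [-0.3062  0.056   0.1218] turn [-0.015 -0.001 -0.001]
```

```bash
python3 -m inch '[[-0.038,0.007,0.015,0,0,0,0.4],[-0.038,0.007,0.015,0,0,0,0.4],[-0.038,0.007,0.015,0,0,0,0.4],[-0.038,0.007,0.015,0,0,0,0.4],[-0.038,0.007,0.015,0,0,0,0.4]]' >/dev/null;  python3 -m inch '[[-0.038,0.007,0.015,0,0,0,0.4],[-0.038,0.007,0.015,0,0,0,0.4],[-0.038,0.007,0.015,0,0,0,0.4],[0,0,0,0,0,0,0.4]]'>/dev/null
python3 - <<'E'
from h import *
t=.438; Y=np.pi/2+.148; g=[.4238,.2875,.088]
need(tcp(g,Y,t),Y,t)
ims=[grab_frame(n) for n in("top","side")]; out=[]
for im,n,(u,v) in zip(ims,("top","side"),((165,270),(185,160))):
    out.append(cv2.resize(im[v-50:v+50,u-65:u+65],(390,300),interpolation=cv2.INTER_CUBIC))
cv2.imwrite("pics/pre.png",np.hstack(out)[:,:,::-1])
E
```

```text
at [0.3978 0.2779 0.1436] [2.726 0.008 1.709] q [-1.37  0.4   0.54  2.35  0.54  0.16 -1.28] F [-0.9  1.  -0.2] w 0.0513 t 2.8
shift(tool) [0.0067 0.0028 0.0807] turn [-0.022  0.012 -0.006]
```

View pics/pre.png

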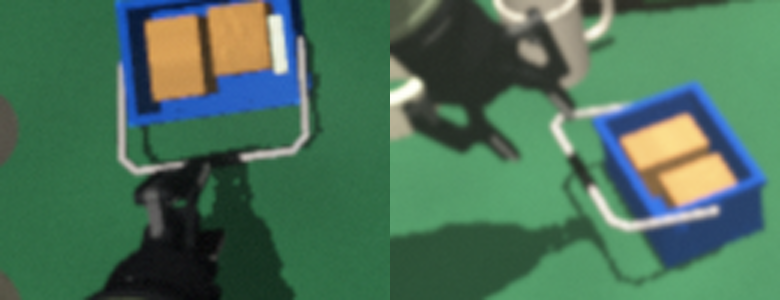

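```bash
python3 -m inch '[[0,0,0,0.13,0.012,-0.006,0.4],[0,0,0,0,0,0,0.4]]' 
python3 - <<'E'
from h import *
t=.3; Y=np.pi/2+.148; g=[.4238,.2875,.088]
need(tcp(g,Y,t),Y,t)
E
```

```text
clock: 3.1
position: [0.3984, 0.2846, 0.1414]
tool_rot: [2.767, 0.003, 1.717]
force: [0.1, -0.1, -0.0]
grip_width: 0.0515
finger_force: 0.0
at [0.3984 0.2846 0.1414] [2.767 0.003 1.717] q [-1.24  0.39  0.4   2.31  0.49  0.22 -1.21] F [ 0.1 -0.1 -0. ] w 0.0515 t 3.1
shift(tool) [-0.0006  0.0028  0.078 ] turn [ 0.074  0.003 -0.   ]
```

```bash
python3 -m inch '[[0,0,0,0.074,0,0,0.4],[0,0.002,0.015,0,0,0,0.4],[0,0.002,0.015,0,0,0,0.4],[0,0.002,0.015,0,0,0,0.4],[0,0,0,0,0,0,0.4]]' 
python3 - <<'E'
from h import *
t=.3; Y=np.pi/2+.148; g=[.4238,.2875,.088]
need(tcp(g,Y,t),Y,t)
E
```

```text
clock: 3.6
position: [0.4181, 0.2859, 0.0984]
tool_rot: [2.817, 0.009, 1.717]
force: [-0.3, 0.2, 0.7]
grip_width: 0.0512
finger_force: 0.0
at [0.4181 0.2859 0.0984] [2.817 0.009 1.717] q [-1.08  0.49  0.29  2.26  0.46  0.18 -1.15] F [-0.3  0.2  0.7] w 0.0512 t 3.6
shift(tool) [0.001  0.0017 0.0308] turn [0.025 0.009 0.001]
```

```bash
python3 -m inch '[[0,0.001,0.015,0.025,0.008,0,0.4],[0.001,0.001,0.015,0,0,0,0.4],[0,0,0,0,0,0,0.4]]' 
python3 - <<'E'
from h import *
t=.3; Y=np.pi/2+.148; g=[.4238,.2875,.088]
need(tcp(g,Y,t),Y,t)
ims=[grab_frame(n) for n in("top","side")]; out=[]
for im,n,(u,v) in zip(ims,("top","side"),((165,270),(185,160))):
    out.append(cv2.resize(im[v-50:v+50,u-65:u+65],(390,300),interpolation=cv2.INTER_CUBIC))
cv2.imwrite("pics/pre2.png",np.hstack(out)[:,:,::-1])
E
```

```text
clock: 3.9
position: [0.4289, 0.2881, 0.0711]
tool_rot: [2.842, 0.001, 1.719]
force: [-0.7, 0.6, 0.3]
grip_width: 0.0511
finger_force: 0.0
at [0.4289 0.2881 0.0711] [2.842e+00 1.000e-03 1.719e+00] q [-0.96  0.55  0.18  2.23  0.62  0.16 -1.28] F [-0.7  0.6  0.3] w 0.0511 t 3.9
shift(tool) [0.0002 0.0001 0.0013] turn [-0.001  0.001  0.001]
```

View pics/pre2.png

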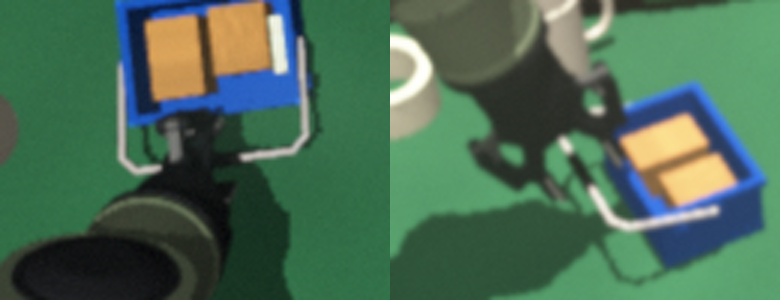

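```bash
python3 -m inch '[[0,0,0.001,0,0,0,0.7],[0,0,0,0,0,0,0.8],[0,0,0,0,0,0,1],[0,0,0,0,0,0,1],[0,0,0,0,0,0,1]]' 20
python3 - <<'E'
from h import *
t=.3; Y=np.pi/2+.148
need(tcp([.4238,.2875,.088],Y,t),Y,t)
# arc rows: bail angle th from .30 to 1.57, tool tilt .3->0
H=np.array([.5136,.3008,.060]); N=26
def pose(k):
    s=k/N; th=.297+s*(1.585-.297); ti=.3*(1-s); g=H+.095*np.array([-np.cos(th)*np.cos(.148),-np.cos(th)*np.sin(.148),np.sin(th)]); return tcp(g,Y,ti),Rot(Y,ti)
for k in range(N):
    (p,a),(q,b)=pose(k),pose(k+1); print(k,a.inv().apply(q-p).round(4),(a.inv()*b).as_rotvec().round(4)[0])
E
```

```text
clock: 4.5
position: [0.4292, 0.2882, 0.0707]
tool_rot: [2.842, -0.0, 1.719]
force: [-2.4, 0.6, 0.7]
grip_width: 0.0109
finger_force: 21.4
at [0.4292 0.2882 0.0707] [ 2.842 -0.     1.719] q [-0.96  0.55  0.17  2.23  0.64  0.16 -1.29] F [-2.4  0.6  0.7] w 0.0109 t 4.5
shift(tool) [ 0.0001 -0.0001  0.0008] turn [-0. -0.  0.]
0 [-0.      0.0025 -0.0038] 0.0115
1 [ 0.      0.0027 -0.0037] 0.0115
2 [-0.      0.0028 -0.0036] 0.0115
3 [ 0.      0.0029 -0.0035] 0.0115
4 [-0.      0.0031 -0.0034] 0.0115
5 [-0.      0.0032 -0.0032] 0.0115
6 [ 0.      0.0033 -0.0031] 0.0115
7 [ 0.      0.0034 -0.003 ] 0.0115
8 [-0.      0.0035 -0.0028] 0.0115
9 [-0.      0.0036 -0.0027] 0.0115
10 [ 0.      0.0037 -0.0025] 0.0115
11 [-0.      0.0038 -0.0024] 0.0115
12 [ 0.      0.0039 -0.0022] 0.0115
13 [ 0.      0.004  -0.0021] 0.0115
14 [-0.      0.0041 -0.0019] 0.0115
15 [ 0.      0.0042 -0.0017] 0.0115
16 [ 0.      0.0042 -0.0016] 0.0115
17 [-0.      0.0043 -0.0014] 0.0115
18 [-0.      0.0043 -0.0012] 0.0115
19 [-0.      0.0044 -0.0011] 0.0115
20 [ 0.      0.0044 -0.0009] 0.0115
21 [-0.      0.0044 -0.0007] 0.0115
22 [-0.      0.0045 -0.0005] 0.0115
23 [ 0.      0.0045 -0.0004] 0.0115
24 [-0.      0.0045 -0.0002] 0.0115
25 [0.     0.0045 0.    ] 0.0115
```

```bash
python3 -m inch '[[0,0.0025,-0.0038,0.0115,0,0,1],[0,0.0027,-0.0037,0.0115,0,0,1],[0,0.0028,-0.0036,0.0115,0,0,1],[0,0.0029,-0.0035,0.0115,0,0,1],[0,0.0031,-0.0034,0.0115,0,0,1]]'; python3 -m inch '[[0,0.0032,-0.0032,0.0115,0,0,1],[0,0.0033,-0.0031,0.0115,0,0,1],[0,0.0034,-0.003,0.0115,0,0,1],[0,0.0035,-0.0028,0.0115,0,0,1],[0,0.0036,-0.0027,0.0115,0,0,1]]'
```

```text
clock: 5.0
position: [0.4377, 0.289, 0.0917]
tool_rot: [2.901, 0.0, 1.719]
force: [-0.3, 1.2, -2.6]
grip_width: 0.0109
finger_force: 20.8
clock: 5.5
position: [0.451, 0.291, 0.1099]
tool_rot: [2.958, 0.0, 1.719]
force: [-1.9, 0.3, -1.4]
grip_width: 0.0112
finger_force: 20.5
```

Forces are small; continue the arc.

```bash
python3 -m inch '[[0,0.0037,-0.0025,0.0115,0,0,1],[0,0.0038,-0.0024,0.0115,0,0,1],[0,0.0039,-0.0022,0.0115,0,0,1],[0,0.004,-0.0021,0.0115,0,0,1],[0,0.0041,-0.0019,0.0115,0,0,1]]'; python3 -m inch '[[0,0.0042,-0.0017,0.0115,0,0,1],[0,0.0042,-0.0016,0.0115,0,0,1],[0,0.0043,-0.0014,0.0115,0,0,1],[0,0.0043,-0.0012,0.0115,0,0,1],[0,0.0044,-0.0011,0.0115,0,0,1]]';  python3 -m inch '[[0,0.0044,-0.0009,0.0115,0,0,1],[0,0.0044,-0.0007,0.0115,0,0,1],[0,0.0045,-0.0005,0.0115,0,0,1],[0,0.0045,-0.0004,0.0115,0,0,1]]'; cat > look.py <<'E'
from h import *; import sys
name,spec=sys.argv[1],[(("top",)+tuple(map(int,sys.argv[2:4]))),(("side",)+tuple(map(int,sys.argv[4:6])))]; out=[]
for n,u,v in spec:
    im=grab_frame(n); out.append(cv2.resize(im[v-50:v+50,u-65:u+65],(390,300),interpolation=cv2.INTER_CUBIC))
cv2.imwrite(f"pics/{name}.png",np.hstack(out)[:,:,::-1])
E
python3 - <<'E'
from h import *
Y=np.pi/2+.148; need(tcp([.5136,.3008,.155],Y,0),Y,0)
E
python3 look.py arc 170 240 200 150
```

```text
clock: 6.0
position: [0.4686, 0.2938, 0.1241]
tool_rot: [3.016, 0.0, 1.719]
force: [-1.8, 0.6, -1.1]
grip_width: 0.0107
finger_force: 20.4
clock: 6.5
position: [0.4889, 0.2969, 0.1333]
tool_rot: [3.073, 0.0, 1.719]
force: [-4.0, -0.7, 4.6]
grip_width: 0.0111
finger_force: 20.8
clock: 6.9
position: [0.5067, 0.2995, 0.1367]
tool_rot: [3.118, 0.0, 1.719]
force: [-1.9, -0.2, 4.1]
grip_width: 0.0115
finger_force: 20.8
at [0.5067 0.2995 0.1367] [3.118 0.    1.719] q [-0.43  0.58 -0.3   1.79  0.25  0.79 -0.71] F [-1.9 -0.2  4.1] w 0.0115 t 6.9
shift(tool) [0.0002 0.007  0.0009] turn [ 0.023  0.    -0.   ]
```

View pics/arc.png

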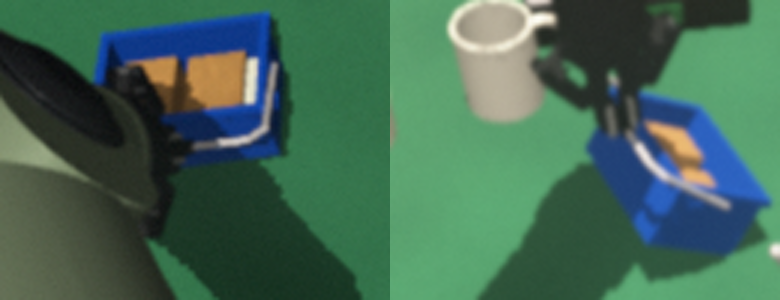

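```bash
python3 - <<'E'
from h import *
np.set_printoptions(precision=3,suppress=True)
T=lambda X,Y:(105+X/3,190+Y/3); S=lambda X,Y:(135+(X-390)/3,100+Y/3)
print("FR",tri(ray("top",T(268,14)),ray("side",S(770,200))))
print("FL",tri(ray("top",T(102,35)),ray("side",S(642,92))))
print("bottoms",atz("side",S(645,243),0),atz("side",S(725,258),0))
for n in("top","side"):
  for l in("blue_tote","blue_bail_grip"): print(n,l,[(d["xy"],d["score"]) for d in landmark_of(l,n)[:2]])
im={n:grab_frame(n) for n in("top","side")}
b=[cv2.resize(im["top"][185:275,110:230],(400,300),interpolation=cv2.INTER_CUBIC),cv2.resize(im["side"][105:195,185:285+20],(400,300),interpolation=cv2.INTER_CUBIC)]
cv2.imwrite("pics/arc2.png",np.hstack(b)[:,:,::-1])
E
```

```text
FR (array([0.626, 0.242, 0.059]), np.float64(0.002029204922532458))
FL (array([0.575, 0.378, 0.095]), np.float64(0.052203310400715))
bottoms [0.515 0.283 0.   ] [0.58  0.239 0.   ]
top blue_tote [([173.4, 228.4], 0.61)]
top blue_bail_grip [([159.6, 243.5], 0.56)]
side blue_tote [([223.2, 169.1], 0.69)]
side blue_bail_grip [([278.0, 204.5], 0.53), ([210.9, 141.3], 0.49)]
```

View pics/arc2.png

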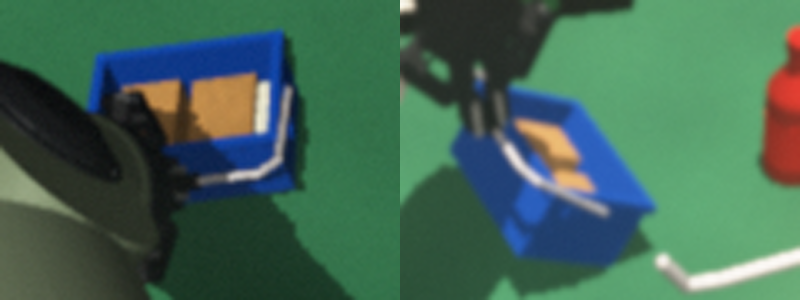

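```bash
python3 -m inch '[[0,-0.0045,0.0004,-0.0115,0,0,1],[0,-0.0045,0.0005,-0.0115,0,0,1],[0,-0.0044,0.0007,-0.0115,0,0,1],[0,-0.0044,0.0009,-0.0115,0,0,1],[0,-0.0044,0.0011,-0.0115,0,0,1]]'; python3 -m inch '[[0,-0.0043,0.0012,-0.0115,0,0,1],[0,-0.0043,0.0014,-0.0115,0,0,1],[0,-0.0042,0.0016,-0.0115,0,0,1],[0,-0.0042,0.0017,-0.0115,0,0,1],[0,-0.0041,0.0019,-0.0115,0,0,1]]';python3 -m inch '[[0,-0.004,0.0021,-0.0115,0,0,1],[0,-0.0039,0.0022,-0.0115,0,0,1],[0,-0.0038,0.0024,-0.0115,0,0,1],[0,-0.0037,0.0025,-0.0115,0,0,1],[0,-0.0036,0.0027,-0.0115,0,0,1]]'; python3 -m inch '[[0,-0.0035,0.0028,-0.0115,0,0,1],[0,-0.0034,0.003,-0.0115,0,0,1],[0,-0.0033,0.0031,-0.0115,0,0,1],[0,-0.0032,0.0032,-0.0115,0,0,1],[0,0,0,0,0,0,1]]'
python3 - <<'E'
from h import *
save("top","r_t");save("side","r_s")
for n in("top","side"):
  for l in("blue_tote","blue_bail_grip"): print(n,l,[(d["xy"],d["score"]) for d in landmark_of(l,n)[:2]])
print(telemetry.observe()["clock"])
a=cv2.imread("pics/r_t.png")[195:285,110:230];b=cv2.imread("pics/r_s.png")[115:205,155:275]
cv2.imwrite("pics/rev.png",np.hstack([cv2.resize(x,(400,300),interpolation=cv2.INTER_CUBIC) for x in(a,b)]))
E
```

```text
clock: 7.8
position: [0.4836, 0.296, 0.1316]
tool_rot: [3.06, 0.0, 1.719]
force: [-0.4, 0.8, -1.6]
grip_width: 0.0114
finger_force: 20.2
clock: 8.3
position: [0.464, 0.2932, 0.1217]
tool_rot: [3.002, 0.0, 1.719]
force: [0.9, -0.3, -3.7]
grip_width: 0.0109
finger_force: 20.0
clock: 8.8
position: [0.4477, 0.2909, 0.1071]
tool_rot: [2.944, -0.0, 1.719]
force: [2.1, 0.7, 1.0]
grip_width: 0.0112
finger_force: 20.2
clock: 9.3
position: [0.4365, 0.2892, 0.092]
tool_rot: [2.9, 0.001, 1.72]
force: [-0.1, -1.8, 1.1]
grip_width: 0.0109
finger_force: 19.9
top blue_tote [([177.0, 233.1], 0.94)]
top blue_bail_grip [([167.2, 268.8], 0.72)]
side blue_tote [([216.6, 178.3], 0.68)]
side blue_bail_grip []
9.6
```

View pics/rev.png

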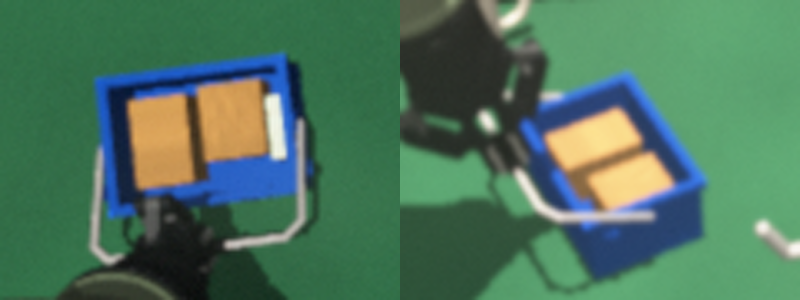

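```bash
cat > d.py <<'E'
from h import *
np.set_printoptions(precision=4,suppress=True)
from scipy.optimize import least_squares
def tr(p,q): c,s=np.cos(p[2]),np.sin(p[2]); return np.array([p[0]+c*q[0]-s*q[1],p[1]+s*q[0]+c*q[1],q[2]])
a,b=.054,.074
obs=[("top",(139.1,219),(a,b,.07)),("top",(196.1,211.5),(a,-b,.07)),("top",(142.4,259.5),(-a,b,.07)),
("side",(223.4,136.6),(a,b,.07)),("side",(246.5,170.5),(a,-b,.07)),("side",(214.4,198.4),(-.05,-.07,0)),("side",(245.9,187),(.05,-.07,0))]
r=least_squares(lambda p:np.concatenate([proj(n,tr(p,q))-uv for n,uv,q in obs]),[.5125,.302,.14]); print("tote",r.x,r.fun.round(1))
E
python3 d.py; python3 -c "
from h import *
s=telemetry.observe(); C=R.from_euler('xyz',s['tool_rot']); print('grasp pt',s['position']-C.apply([0,0,.019]),s['position'],s['tool_rot'],s['qpos'].round(2),s['force'])"
```

```text
tote [0.5175 0.3001 0.14  ] [-0.3 -0.9 -0.3 -0.4  0.4  0.5  0.2  0.3  0.2 -0.6 -1.   1.1 -0.1 -0.4]
grasp pt [0.43273405 0.28845515 0.11096375] [0.43723372 0.28912201 0.0925163 ] [2.89983309e+00 1.37135844e-04 1.71848367e+00] [-0.75  0.5  -0.05  2.16  0.54  0.33 -1.14] [-3.84394779 -0.27780449  2.21370845]
```

```bash
python3 - <<'E'
from h import *
s=telemetry.observe(); C=R.from_euler('xyz',s['tool_rot']); H=np.array([.5165,.3003,.06]); d=.035
ax=C.apply([1,0,0]); Q=R.from_rotvec(ax*d); p=H+Q.apply(s['position']-H)
print(C.inv().apply(p-s['position']).round(5)); e=H+R.from_rotvec(ax*.7).apply(s['position']-H); print(ax,e)
E
```

```text
[ 0.       0.00182 -0.00242]
[-1.47151042e-01  9.89114024e-01 -1.37135843e-04] [0.47657148 0.2949804  0.13643832]
```

```bash
r='x'; python3 -m inch '[[0,0.0018,-0.0024,0.035,0,0,1],[0,0.0018,-0.0024,0.035,0,0,1],[0,0.0018,-0.0024,0.035,0,0,1],[0,0.0018,-0.0024,0.035,0,0,1],[0,0.0018,-0.0024,0.035,0,0,1]]'; python3 -m inch '[[0,0.0018,-0.0024,0.035,0,0,1],[0,0.0018,-0.0024,0.035,0,0,1],[0,0.0018,-0.0024,0.035,0,0,1],[0,0.0018,-0.0024,0.035,0,0,1],[0,0.0018,-0.0024,0.035,0,0,1]]'; python3 -m inch '[[0,0.0018,-0.0024,0.035,0,0,1],[0,0.0018,-0.0024,0.035,0,0,1],[0,0.0018,-0.0024,0.035,0,0,1],[0,0.0018,-0.0024,0.035,0,0,1],[0,0.0018,-0.0024,0.035,0,0,1]]'; python3 - <<'E'
from h import *
print(telemetry.observe()["qpos"].round(2))
for n in("top","side"):
  grab_frame(n)
  for l in("blue_tote","blue_bail_grip"): print(n,l,[(np.round(d["xy"],1),d["score"]) for d in landmark_of(l,n)[:2]], [np.round(d["rect"],0) for d in outline_of("blue_tote",n)[:1]])
E
```

```text
clock: 10.1
position: [0.4441, 0.2901, 0.1062]
tool_rot: [3.076, -0.0, 1.718]
force: [-0.3, 0.1, 1.1]
grip_width: 0.0111
finger_force: 20.1
clock: 10.6
position: [0.4529, 0.2914, 0.1181]
tool_rot: [-3.032, -0.0, 1.718]
force: [-3.0, -1.4, 2.9]
grip_width: 0.0113
finger_force: 20.3
clock: 11.1
position: [0.4636, 0.293, 0.1286]
tool_rot: [-2.856, -0.0, 1.718]
force: [-4.1, -0.5, 7.7]
grip_width: 0.0108
finger_force: 20.6
[-0.34  0.69 -0.4   1.65  0.12  1.09 -0.6 ]
top blue_tote [(array([177.6, 233.4]), 0.95)] [array([154., 212., 205., 254.])]
top blue_bail_grip [(array([297.8, 178.9]), 0.63)] [array([154., 212., 205., 254.])]
side blue_tote [(array([216.2, 175.6]), 0.9)] [array([189., 139., 248., 197.])]
side blue_bail_grip [(array([198.9, 146.8]), 0.62)] [array([189., 139., 248., 197.])]
```

```bash
python3 -m inch '[[0,0,0,0,0,0,0.55],[0,0,0,0,0,0,0.55],[0,0,0,0,0,0,0.55],[0,0,0,0,0,0,0.55]]'; python3 -m inch '[[0,0.0027,0,-0.143,0,0,0.55],[0,0.0027,0,-0.143,0,0,0.55],[0,0.0027,0,-0.143,0,0,0.55],[0,0,0,0,0,0,0.55]]'
python3 - <<'E'
from h import *
s=telemetry.observe(); C=R.from_euler('xyz',s['tool_rot']); print('grasp pt',s['position']-C.apply([0,0,.019]))
save("top","s_t");save("side","s_s")
for n in("top","side"):
  for l in("blue_tote","blue_bail_grip"): print(n,l,[(np.round(d["xy"],1),d["score"]) for d in landmark_of(l,n)[:2]])
a=cv2.imread("pics/s_t.png")[190:280,110:230];b=cv2.imread("pics/s_s.png")[115:205,155:275]
cv2.imwrite("pics/s2.png",np.hstack([cv2.resize(x,(400,300),interpolation=cv2.INTER_CUBIC) for x in(a,b)]))
E
```

```text
clock: 12.0
position: [0.4639, 0.293, 0.1279]
tool_rot: [-2.859, 0.0, 1.718]
force: [-0.0, 0.3, -0.8]
grip_width: 0.0386
finger_force: 0.0
clock: 12.4
position: [0.469, 0.2948, 0.1272]
tool_rot: [2.992, -0.0, 1.723]
force: [-0.2, -0.5, -0.8]
grip_width: 0.0385
finger_force: 0.0
grasp pt [0.46616182 0.29439881 0.14600253]
top blue_tote [(array([176. , 231.3]), 0.63)]
top blue_bail_grip [(array([160.2, 255.6]), 0.5)]
side blue_tote []
side blue_bail_grip [(array([195.8, 146.5]), 0.61)]
```

```bash
python3 - <<'E'
from h import *
for th in np.arange(.7,1.3,.1):
    g=np.array([.5175,.3001,.06])+.095*np.array([-np.cos(th)*.99,-np.cos(th)*.14,np.sin(th)]); print(round(th,2),g.round(4),proj("side",g).round(1),proj("top",g).round(1))
E
```

```text
0.7 [0.4456 0.2899 0.1212] [190.  154.9] [166.5 265. ]
0.8 [0.452  0.2908 0.1281] [192.  152.2] [165.4 262.5]
0.9 [0.459  0.2918 0.1344] [194.2 149.6] [164.3 259.7]
1.0 [0.4667 0.2929 0.1399] [196.7 147.1] [163.3 256.5]
1.1 [0.4748 0.2941 0.1447] [199.4 144.7] [162.3 253.2]
1.2 [0.4834 0.2953 0.1485] [202.3 142.5] [161.5 249.6]
1.3 [0.4923 0.2965 0.1515] [205.4 140.5] [160.7 245.8]
```

```bash
python3 -m inch '[[0,0,0.005,0,0,0,0.55],[0,0,0,0,0,0,0.9],[0,0,0,0,0,0,1],[0,0,0,0,0,0,1],[0,0,0,0,0,0,1]]' 20; python3 - <<'E'
from h import *
s=telemetry.observe(); C=R.from_euler('xyz',s['tool_rot']); H=np.array([.5175,.3001,.06]); d=.039
g=s['position']-C.apply([0,0,.019]); v=(g-H)@[.99,.14,0]; print(g,"len",np.hypot(v,g[2]-.06),"th",np.arctan2(g[2]-.06,-v))
ax=C.apply([1,0,0]); Q=R.from_rotvec(ax*d); p=H+Q.apply(s['position']-H)
print(C.inv().apply(p-s['position']).round(5)); e=H+R.from_rotvec(ax*.585).apply(s['position']-H); print(ax,e,s['tool_rot'])
E
```

```text
clock: 13.2
position: [0.4724, 0.2943, 0.1218]
tool_rot: [2.996, 0.0, 1.719]
force: [-0.1, 0.3, -2.3]
grip_width: 0.0113
finger_force: 19.4
[0.46962468 0.29390883 0.14062875] len 0.0939699096961148 th 1.0314163111782813
[-0.       0.00267 -0.00135]
[-1.47235508e-01  9.89101402e-01 -3.50279264e-04] [0.51361044 0.30045506 0.13667628] [2.99578738e+00 3.50279272e-04 1.71856907e+00]
```

```bash
python3 -m inch '[[0,0.0027,-0.0013,0.0395,0,0,1],[0,0.0027,-0.0013,0.0395,0,0,1],[0,0.0027,-0.0013,0.0395,0,0,1],[0,0.0027,-0.0013,0.0395,0,0,1],[0,0.0027,-0.0013,0.0395,0,0,1]]'; python3 -m inch '[[0,0.0027,-0.0013,0.0395,0,0,1],[0,0.0027,-0.0013,0.0395,0,0,1],[0,0.0027,-0.0013,0.0395,0,0,1],[0,0.0027,-0.0013,0.0395,0,0,1],[0,0.0027,-0.0013,0.0395,0,0,1]]'; python3 -m inch '[[0,0.0027,-0.0013,0.0395,0,0,1],[0,0.0027,-0.0013,0.0395,0,0,1],[0,0.0027,-0.0013,0.0395,0,0,1],[0,0.0027,-0.0013,0.0395,0,0,1],[0,0,0,0,0,0,1]]'; python3 - <<'E'
from h import *
s=telemetry.observe(); C=R.from_euler('xyz',s['tool_rot']); H=np.array([.5175,.3001,.06])
g=s['position']-C.apply([0,0,.019]); v=(g-H)@[.99,.14,0]; print(g,"len",np.hypot(v,g[2]-.06),"th",np.arctan2(g[2]-.06,-v),s["tool_rot"],s["qpos"].round(2))
for n in("top","side"):
  grab_frame(n)
  for l in("blue_tote","blue_bail_grip"): print(n,l,[(np.round(d["xy"],1),d["score"]) for d in landmark_of(l,n)[:2]], [np.round(d["rect"],0) for d in outline_of("blue_tote",n)[:1]])
E
```

```text
clock: 13.7
position: [0.4851, 0.2965, 0.1299]
tool_rot: [-3.088, -0.0, 1.719]
force: [-1.8, -0.5, 5.1]
grip_width: 0.0115
finger_force: 20.2
clock: 14.2
position: [0.4994, 0.2986, 0.1349]
tool_rot: [-2.891, -0.0, 1.719]
force: [-1.5, -1.2, 10.1]
grip_width: 0.0112
finger_force: 20.5
clock: 14.7
position: [0.512, 0.3005, 0.1364]
tool_rot: [-2.734, -0.001, 1.718]
force: [2.1, -3.0, 16.5]
grip_width: 0.0114
finger_force: 21.1
[0.51945636 0.30161831 0.15386606] len 0.09389066036685843 th 1.5936905264607868 [-2.73383555e+00 -7.02522321e-04  1.71766489e+00] [-0.32  0.82 -0.39  1.41  0.09  1.32 -0.54]
top blue_tote [] [array([181., 211., 203., 248.])]
top blue_bail_grip [] [array([181., 211., 203., 248.])]
side blue_tote [(array([216.2, 175.6]), 0.98)] [array([190., 139., 246., 199.])]
side blue_bail_grip [(array([214.6, 133.5]), 0.46)] [array([190., 139., 246., 199.])]
```

```bash
python3 -m inch '[[0,0,0,0,0,0,0.3],[0,0,0,0,0,0,0.3],[0,0,0,0,0,0,0.3],[0,0,0,0,0,0,0.3],[0,0,0,0,0,0,0.3]]'; python3 -m inch '[[0,0,-0.015,0,0,0,0.3],[0,0,-0.02,0,0,0,0.3],[0,0,-0.025,0,0,0,0.3],[0,0,-0.025,-0.136,0,0,0.3],[0,0,0,-0.136,0,0,0.3]]';  python3 -m inch '[[0,0,0,-0.136,0,0,0.3],[-0.04,-0.04,-0.02,0,0,0,0.3],[-0.04,-0.04,-0.02,0,0,0,0.3],[0,0,0,0,0,0,0.3]]'
python3 - <<'E'
from h import *
save("top","u_t");save("side","u_s")
for n in("top","side"):
  for l in("blue_tote","blue_bail_grip"): print(n,l,[(np.round(d["xy"],1),d["score"]) for d in landmark_of(l,n)[:2]], [np.round(d["rect"],0) for d in outline_of("blue_tote",n)[:1]])
a=cv2.imread("pics/u_t.png")[180:270,110:230];b=cv2.imread("pics/u_s.png")[115:205,155:275]
cv2.imwrite("pics/up.png",np.hstack([cv2.resize(x,(400,300),interpolation=cv2.INTER_CUBIC) for x in(a,b)]))
E
```

```text
clock: 15.7
position: [0.511, 0.3001, 0.1355]
tool_rot: [-2.734, 0.0, 1.719]
force: [-0.1, 0.1, -0.2]
grip_width: 0.0596
finger_force: 0.0
clock: 16.2
position: [0.5468, 0.3061, 0.2158]
tool_rot: [-3.015, -0.002, 1.717]
force: [0.6, 1.7, 0.0]
grip_width: 0.0598
finger_force: 0.0
clock: 16.6
position: [0.4866, 0.2254, 0.2493]
tool_rot: [3.138, 0.002, 1.716]
force: [1.6, 0.3, -0.1]
grip_width: 0.0595
finger_force: 0.0
top blue_tote [(array([176.3, 232.9]), 0.7)] [array([174., 212., 204., 255.])]
top blue_bail_grip [] [array([174., 212., 204., 255.])]
side blue_tote [(array([215.9, 179. ]), 0.61)] [array([188., 124., 244., 196.])]
side blue_bail_grip [(array([214.9, 134.4]), 0.5)] [array([188., 124., 244., 196.])]
```

View pics/up.png

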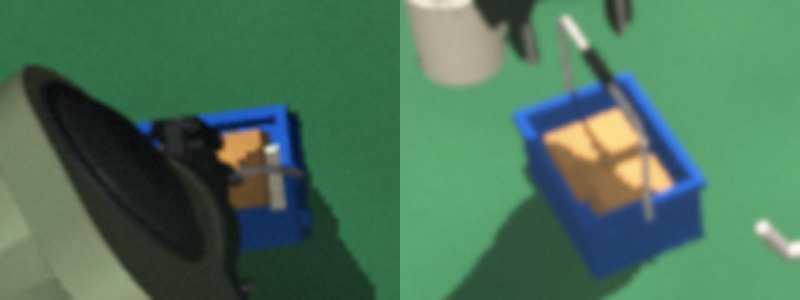

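```bash
python3 - <<'E'
from h import *
for th in np.arange(1.4,1.65,.05):
    g=np.array([.5175,.3001,.06])+.095*np.array([-np.cos(th)*.99,-np.cos(th)*.14,np.sin(th)]); print(round(th,2),g.round(4),proj("side",g).round(1))
Y=np.pi/2+.145
need(tcp([.518,.3005,.155],Y,0,.09),Y,0)
E
```

```text
1.4 [0.5015 0.2978 0.1536] [208.6 138.8]
1.45 [0.5062 0.2985 0.1543] [210.2 138. ]
1.5 [0.5108 0.2992 0.1548] [211.8 137.3]
1.55 [0.5155 0.2998 0.155 ] [213.5 136.6]
1.6 [0.5202 0.3005 0.155 ] [215.2 136.1]
at [0.4882 0.2298 0.2465] [3.141 0.    1.719] q [-0.26  0.39 -0.39  1.79  0.17  0.99 -0.56] F [ 0.5 -0.3 -0.2] w 0.0599 t 17.1
shift(tool) [0.0655 0.04   0.0205] turn [0.    0.    0.003]
```

```bash
python3 -m inch '[[0.033,0.0205,0.01,0,0,0,0.3],[0.033,0.0205,0.01,0,0,0,0.3],[0,0,0.03,0,0,0,0.3],[0,0,0.03,0,0,0,0.3],[0,0,0.03,0,0,0,0.3]]'; python3 -m inch '[[0,0,0,0,0,0,0.3],[0,0,0,0,0,0,0.6],[0,0,0,0,0,0,0.9],[0,0,0,0,0,0,1],[0,0,0,0,0,0,1]]' 60;  python3 -m inch '[[0,0,0,0,0,0,1],[0,0,0,0,0,0,1]]'
```

```text
clock: 17.6
position: [0.519, 0.3011, 0.1355]
tool_rot: [3.141, 0.0, 1.719]
force: [0.7, -0.1, 0.8]
grip_width: 0.0597
finger_force: 0.0
clock: 18.1
position: [0.5198, 0.301, 0.1385]
tool_rot: [3.138, -0.001, 1.718]
force: [-1.0, -0.6, 7.3]
grip_width: 0.0097
finger_force: 58.5
clock: 18.3
position: [0.5198, 0.3011, 0.1385]
tool_rot: [3.138, -0.001, 1.718]
force: [-0.8, -0.6, 7.5]
grip_width: 0.01
finger_force: 58.5
```

```bash
python3 -m inch '[[0,0,-0.008,0,0,0,1],[0,0,-0.014,0,0,0,1],[0,0,-0.018,0,0,0,1],[0,0,-0.018,0,0,0,1],[0,0,-0.018,0,0,0,1]]'; python3 -m inch '[[0,0,-0.018,0,0,0,1],[0,0,-0.016,0,0,0,1],[0,0,-0.01,0,0,0,1],[0,0,-0.003,0,0,0,1],[0,0,0,0,0,0,1]]'; python3 - <<'E'
from h import *
np.set_printoptions(precision=3,suppress=True)
Y=np.pi/2-.139; d=np.array([np.cos(-.139),np.sin(-.139),0]); seat=np.array([.573,-.026,.2115])
need(seat-.10*d+[0,0,.05],Y,0)
for n in("top","side"):
  grab_frame(n); print(n,[(np.round(d["xy"],1),round(d["score"],2)) for d in landmark_of("hook_seat",n)[:2]],[(np.round(d["xy"],1),round(d["score"],2)) for d in landmark_of("hook_stand",n)[:2]])
E
```

```text
clock: 18.8
position: [0.519, 0.3007, 0.2149]
tool_rot: [3.14, -0.0, 1.719]
force: [0.1, -0.1, -4.6]
grip_width: 0.0098
finger_force: 58.9
clock: 19.3
position: [0.5189, 0.3007, 0.2603]
tool_rot: [3.14, 0.0, 1.719]
force: [-0.0, 0.6, -4.7]
grip_width: 0.0096
finger_force: 58.9
at [0.519 0.301 0.26 ] [3.14  0.    1.719] q [-0.36  0.47 -0.39  1.62  0.2   1.08 -0.65] F [-0.   0.6 -4.7] w 0.0096 t 19.3
shift(tool) [-0.303 -0.091 -0.001] turn [ 0.001 -0.     0.287]
top [(array([295. , 212.2]), 0.58), (array([299.2, 179.6]), 0.48)] [(array([300. , 180.8]), 0.77)]
side [(array([279.8, 200.3]), 0.88)] [(array([315.4, 251.1]), 0.75)]
```

```bash
python3 -m inch '[[-0.008,-0.0025,0,0,0,0,1],[-0.016,-0.005,0,0,0,0,1],[-0.022,-0.0065,0,0,0,0,1],[-0.022,-0.0065,0,0,0,0,1],[-0.022,-0.0065,0,0,0,0,1]]' >/dev/null; python3 -m inch '[[-0.022,-0.0065,0,0,0,0,1],[-0.022,-0.0065,0,0,0,0,1],[-0.022,-0.0065,0,0,0,0,1],[-0.022,-0.0065,0,0,0,0,1],[-0.022,-0.0065,0,0,0,0,1]]' >/dev/null; python3 -m inch '[[-0.022,-0.0065,0,0,0,0,1],[-0.022,-0.0065,0,0,0,0,1],[-0.022,-0.0065,0,0,0,0,1],[-0.022,-0.0065,0,0,0,0,1],[-0.015,-0.005,0,0,0,0,1]]' >/dev/null; python3 -m inch '[[0,0,0,0,0,0.06,1],[0,0,0,0,0,0.08,1],[0,0,0,0,0,0.08,1],[0,0,0,0,0,0.067,1],[0,0,0,0,0,0,1]]'; python3 - <<'E'
from h import *
np.set_printoptions(precision=4,suppress=True)
Y=np.pi/2-.139; d=np.array([np.cos(-.139),np.sin(-.139),0]); seat=np.array([.573,-.026,.2115])
need(seat+[0,0,.05],Y,0)
for n in("top","side"):
  grab_frame(n)
  print(n,[(np.round(d["xy"],1),round(d["score"],2)) for d in landmark_of("blue_bail_grip",n)[:2]],[(np.round(d["xy"],1),round(d["score"],2)) for d in landmark_of("blue_tote",n)[:2]])
s=telemetry.observe(); print(proj("side",s["position"]+[0,0,.0165]),proj("top",s["position"]+[0,0,.0165]), proj("side",s["position"]-[0,0,.1385]))
E
```

```text
clock: 21.6
position: [0.4734, -0.0134, 0.2601]
tool_rot: [3.14, 0.0, 1.429]
force: [0.4, 0.1, -3.7]
grip_width: 0.0094
finger_force: 58.9
at [ 0.4734 -0.0134  0.2601] [3.14  0.    1.429] q [ 0.12  0.25 -0.26  1.94  0.08  0.96 -0.32] F [ 0.4  0.1 -3.7] w 0.0094 t 21.6
shift(tool) [ 0.0015  0.1004 -0.0013] turn [ 0.001  0.    -0.002]
top [] []
side [(array([231.1, 196.9]), 0.79)] [(array([232.3, 239.7]), 0.64)]
[230.9354 196.2951] [292.3198 258.501 ] [235.5009 240.4724]
```

```bash
python3 -m inch '[[0,0.006,0,0,0,0,1],[0,0.012,0,0,0,0,1],[0,0.014,0,0,0,0,1],[0,0.014,0,0,0,0,1],[0,0.014,0,0,0,0,1]]'; python3 -m inch '[[0.0005,0.014,0,0,0,0,1],[0.001,0.014,0,0,0,0,1],[0,0.009,0,0,0,0,1],[0,0.003,0,0,0,0,1],[0,0,0,0,0,0,1]]'; python3 - <<'E'
from h import *
np.set_printoptions(precision=4,suppress=True)
Y=np.pi/2-.139; seat=np.array([.573,-.026,.2115])
need(seat,Y,0)
im=grab_frame("side"); cv2.imwrite("pics/ov_s.png",im[:,:,::-1])
print([(np.round(d["xy"],1),round(d["score"],2)) for d in landmark_of("blue_bail_grip","side")[:2]],[(np.round(d["xy"],1),round(d["score"],2)) for d in landmark_of("hook_seat","side")[:2]])
print(proj("side",telemetry.observe()["position"]+[0,0,.0165]),proj("side",seat+[0,0,.0165]))
E
```

```text
clock: 22.4
position: [0.535, -0.0209, 0.2599]
tool_rot: [3.14, -0.0, 1.432]
force: [-0.5, -0.2, -2.9]
grip_width: 0.0098
finger_force: 58.9
clock: 22.9
position: [0.5735, -0.0248, 0.2598]
tool_rot: [3.141, -0.0, 1.432]
force: [-0.7, -0.5, -3.0]
grip_width: 0.0101
finger_force: 58.9
at [ 0.5735 -0.0248  0.2598] [ 3.141 -0.     1.432] q [ 0.11  0.42 -0.24  1.7   0.11  1.04 -0.3 ] F [-0.7 -0.5 -3. ] w 0.0101 t 22.9
shift(tool) [-0.0013 -0.0003  0.0483] turn [ 0.001 -0.    -0.   ]
[(array([279.6, 186.8]), 0.72)] [(array([277.4, 200.6]), 0.73)]
[279.1011 187.6851] [278.9954 203.2863]
```

```bash
python3 -m inch '[[-0.001,0,0.006,0,0,0,1],[0,0,0.01,0,0,0,1],[0,0,0.01,0,0,0,1],[0,0,0.008,0,0,0,1],[0,0,0.006,0,0,0,1]]'; python3 -m inch '[[0,0,0.003,0,0,0,1],[0,0,0.003,0,0,0,1],[0,0,0,0,0,0,1],[0,0,0,0,0,0,1]]'; python3 - <<'E'
from h import *
Y=np.pi/2-.139; seat=np.array([.573,-.026,.2115]); need(seat,Y,0)
ims=[save(n,"low_"+n) for n in("top","side")]
cv2.imwrite("pics/low.png",cv2.resize(np.hstack([ims[0][150:270,220:380],ims[1][140:260,210:370]])[:,:,::-1],(800,300),interpolation=cv2.INTER_CUBIC))
E
```

```text
clock: 23.55
position: [0.5729, -0.0257, 0.2189]
tool_rot: [3.142, 0.0, 1.432]
force: [-0.3, 0.0, -2.8]
grip_width: 0.0097
finger_force: 58.9
clock: 23.95
position: [0.5734, -0.0257, 0.2143]
tool_rot: [3.14, -0.0, 1.432]
force: [0.6, -0.0, -3.1]
grip_width: 0.0102
finger_force: 58.9
at [ 0.5734 -0.0257  0.2143] [ 3.14  -0.     1.432] q [ 0.11  0.47 -0.23  1.75  0.13  0.94 -0.31] F [ 0.6 -0.  -3.1] w 0.0102 t 23.9
shift(tool) [-0.0004 -0.0003  0.0028] turn [ 0.001 -0.    -0.   ]
```

View pics/low.png

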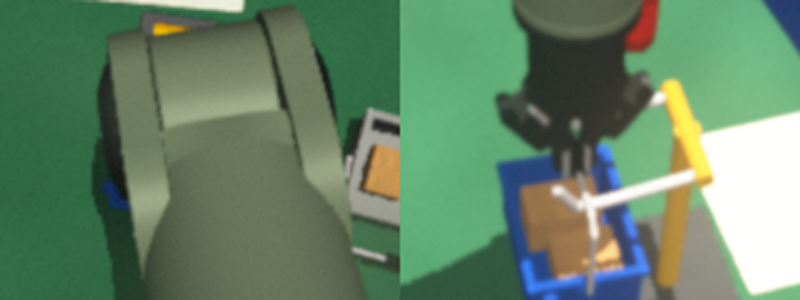

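```bash
python3 -m inch '[[0,0,0.001,0,0,0,1],[0,0,0.001,0,0,0,1],[0,0,0.001,0,0,0,1],[0,0,0,0,0,0,1]]'; python3 -m inch '[[0,0,0.001,0,0,0,1],[0,0,0.001,0,0,0,1],[0,0,0,0,0,0,1],[0,0,0,0,0,0,1]]'
```

```text
clock: 24.45
position: [0.5733, -0.0257, 0.2113]
tool_rot: [3.14, -0.0, 1.432]
force: [-1.0, -0.9, 0.6]
grip_width: 0.0093
finger_force: 59.5
clock: 24.85
position: [0.5735, -0.0257, 0.2106]
tool_rot: [3.139, -0.0, 1.431]
force: [-9.0, -0.2, 22.7]
grip_width: 0.0097
finger_force: 61.8
```

```bash
python3 -m inch '[[0,0,-0.0015,0,0,0,1],[0,0,0,0,0,0,1],[0,0,0,0,0,0,0.85]]' 20; python3 -m inch '[[0,0,0,0,0,0,0.8],[0,0,0,0,0,0,0.7],[0,0,0,0,0,0,0.5],[0,0,0,0,0,0,0.5],[0,0,0,0,0,0,0.5]]'; python3 -m inch '[[0,0,-0.01,0,0,0,0.5],[0,0,-0.02,0,0,0,0.5],[0,0,-0.03,0,0,0,0.5],[0,0,-0.04,0,0,0,0.5],[0,0,-0.04,0,0,0,0.5]]';  python3 -m inch '[[0,-0.04,-0.02,0,0,0,0.5],[0,-0.04,-0.02,0,0,0,0.5],[0,-0.04,0,0,0,0,0.5],[0,-0.04,0,0,0,0,0.5],[0,0,0,0,0,0,0.5]]'
python3 -m inch '[[0,0,0,0,0,0,0.5],[0,0,0,0,0,0,0.5],[0,0,0,0,0,0,0.5],[0,0,0,0,0,0,0.5],[0,0,0,0,0,0,0.5]]' >/dev/null
cat > fin.py <<'E'
from h import *
for k in range(2):
  for n in("top","side"):
    save(n,f"f{k}_{n}"); print(n,[(np.round(d["xy"],1),round(d["score"],2)) for l in("blue_bail_grip","blue_tote","grey_tote") for d in landmark_of(l,n)[:1]],[np.round(d["rect"],1) for d in outline_of("blue_tote",n)[:1]])
print([(n,proj(n,[.573,-.026,.228]).round(1),proj(n,[.573,-.026,.073]).round(1)) for n in("top","side")],telemetry.observe()["clock"])
E
python3 fin.py
```

```text
clock: 25.15
position: [0.5734, -0.0257, 0.2106]
tool_rot: [3.14, -0.0, 1.432]
force: [0.4, 0.3, -0.1]
grip_width: 0.0128
finger_force: 0.0
clock: 25.65
position: [0.5733, -0.0257, 0.2105]
tool_rot: [3.141, -0.0, 1.432]
force: [-0.1, -0.0, 0.4]
grip_width: 0.0431
finger_force: 0.0
clock: 26.15
position: [0.5727, -0.0256, 0.3528]
tool_rot: [3.14, -0.0, 1.432]
force: [-0.8, -0.1, 0.5]
grip_width: 0.0426
finger_force: 0.0
clock: 26.65
position: [0.4112, -0.0031, 0.392]
tool_rot: [3.139, 0.001, 1.432]
force: [1.4, -0.4, 0.3]
grip_width: 0.0426
finger_force: 0.0
top [(array([296.3, 214. ]), 0.79), (array([292.9, 214.9]), 0.96), (array([381.9, 223. ]), 0.81)] [array([260.4, 185.5, 331.7, 239.5])]
side [(array([281.5, 202.2]), 0.65), (array([272.2, 245.3]), 0.61), (array([312.9, 345.7]), 0.93)] [array([248.7, 181.8, 307. , 274.2])]
top [(array([294.6, 213.3]), 0.68), (array([295.2, 216. ]), 0.82), (array([380. , 220.1]), 0.77)] [array([259.6, 187.7, 331.3, 240.2])]
side [(array([280.8, 202.6]), 0.81), (array([274.5, 246.4]), 0.87), (array([313.5, 345.6]), 0.85)] [array([246.1, 183.5, 311.1, 271.4])]
[('top', array([298.9, 211.9]), array([296.9, 216. ])), ('side', array([279. , 203.3]), array([278.1, 244.6]))] 28.15
```

```bash
for i in 1 2 3; do python3 -m inch '[[0,0,0,0,0,0,0.5],[0,0,0,0,0,0,0.5],[0,0,0,0,0,0,0.5],[0,0,0,0,0,0,0.5],[0,0,0,0,0,0,0.5]]' >/dev/null; done
python3 fin.py; python3 - <<'E'
from h import *
a=cv2.imread("pics/f0_side.png").astype(int);b=cv2.imread("pics/f1_side.png").astype(int);c=np.abs(a-b)[170:290,230:330]; print("diff",c.mean(),c.max(), np.abs(a-b)[20:100,300:500].mean())
im=cv2.imread("pics/f1_side.png"); h=cv2.cvtColor(im,cv2.COLOR_BGR2HSV); m=((h[...,0]>108)&(h[...,0]<130)&(h[...,1]>150)&(h[...,2]>60)).astype(np.uint8); m[:170]=0;m[290:]=0;m[:,:230]=0;m[:,330:]=0
hull=cv2.convexHull(cv2.findNonZero(m)); print(cv2.approxPolyDP(hull,2.5,True).reshape(-1,2).tolist())
for x,y,z in((-.054,.074,.07),(.054,.074,.07),(.054,-.074,.07),(-.054,-.074,.07),(-.05,-.07,0),(.05,-.07,0),(-.05,.07,0)):
    c,s=np.cos(.139),-np.sin(.139); print((x,y,z),proj("side",[.573+c*x-s*y,-.026+s*x+c*y,.073+z]).round(0))
E
```

```text
top [(array([296.5, 210.9]), 0.83), (array([296.7, 214. ]), 0.69), (array([381.6, 220.1]), 0.67)] [array([259.6, 186.9, 332.6, 238.6])]
side [(array([276.8, 203.1]), 0.86), (array([274.6, 244.2]), 0.63), (array([310.2, 346.9]), 0.64)] [array([247.7, 179.5, 307.7, 274. ])]
top [(array([294.6, 214.5]), 0.53), (array([293.6, 215.4]), 0.61), (array([381.3, 223.6]), 0.69)] [array([262.8, 189.3, 334.5, 238.5])]
side [(array([279.2, 202.9]), 0.71), (array([274.2, 246.2]), 0.87), (array([313.2, 345.3]), 0.77)] [array([247.7, 181.6, 307.4, 274. ])]
[('top', array([298.9, 211.9]), array([296.9, 216. ])), ('side', array([279. , 203.3]), array([278.1, 244.6]))] 30.65
diff 0.7306388888888888 12 0.80025
[[297, 264], [265, 270], [256, 241], [252, 207], [292, 201], [308, 246]]
(-0.054, 0.074, 0.07) [249. 206.]
(0.054, 0.074, 0.07) [294. 199.]
(0.054, -0.074, 0.07) [310. 249.]
(-0.054, -0.074, 0.07) [262. 258.]
(-0.05, -0.07, 0) [264. 273.]
(0.05, -0.07, 0) [306. 265.]
(-0.05, 0.07, 0) [252. 225.]
```

```bash
python3 -c "from workcell import bot; print(bot.job_done())"
```

```text
the job is handed in; nothing more can be done
None
```

The blue tote now hangs still and, to within a few degrees, level on both prongs; its bail was first stood upright and released on the table (a failed first swing briefly tipped the tote and left it about 4 mm away). The grey tote was not touched, and the job is handed in at about 31 s.

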